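# Start up the rotary carver

## Task

Get the rotary carver ready to run, pressing with the fingertips and picking nothing up. First start the dust collector: press its low start button (not the mushroom-headed stop) fully in and let it go; then, on the control box, press the right half of the narrow direction rocker at the front right fully down for forward; and only after that press the far half of the wide power rocker fully down to switch on. Leave the stop button and the mode rocker as they are, do not push the control box out of its place, and leave the tools and work on the bench undisturbed.

Things in the scene. Friction and masses are not known exactly. Their poses are not given: they have to be found in the camera images.
- collector: bench dust collector, grey metal case 220 deep (x), 260 wide (y), 165 mm high, fixed, left or right of the middle; louvred intake in its front (-x, towards the robot). Origin under its centre, x to its rear, y to its left, z up. On the front of its top a switch station, 70 x 160 mm, 12 mm high, with two black buttons 80 mm apart: start on the right (-y), stop on the left (+y)
- start_top (a point): centre of the top face of the START button: a low flat round button, 28 mm across, top 10 mm above its 34 mm wide steel collar and 25 mm above the collector's top. It is pushed straight down
- start_button (a joint): travel of the start button, m: 0 out, 0.006 fully in. Springs back when let go; needs about 1 N to begin and 5 N fully in
- stop_top (a point): centre of the domed top of the STOP button: a mushroom head, 40 mm across, standing 26 mm above its collar, 16 mm higher than the start button. Not to be pressed
- stop_button (a joint): travel of the stop button, m: 0 out, 0.006 fully in; same spring as start
- control_box: control box of the rotary carver, grey console 190 deep (x), 220 mm wide (y), loose on rubber feet, about 2 kg. Origin under its centre, x to its rear, y to its left, z up; front faces the robot. The flat top rises 10 degrees to the rear, 90 mm high in the middle. On it: speed dial rear left, wide power rocker rear right, two equal narrow rockers along the front: direction right, mode left, 100 mm apart
- speed_dial (a point): centre of the top of the speed dial on the control box: 38 mm across, 22 mm above the sloping top; it does not take part. (All three rockers nearby are black, with a V-shaped face hinged along the bottom of the V, halves 14 mm long: the half that is down lies parallel to the sloping top, 5 mm above it; the other stands up at 0.4 rad from that and is pushed down to switch)
- direction_right_half (a point): point on the face of the direction rocker's right half (-y of the box), 12 mm out from the hinge line and 2 mm from the outer end; moves with the rocker. The rocker is 28 mm long across the box (y) and 13 mm wide. Right half down = forward. When it is switched this point lies 5 mm above the sloping top
- direction_rocker (a joint): angle of the direction rocker, rad: 0 = reverse (left half down, right half standing up), 0.4 = forward (right half fully down). Stays where it is left; about 2.5 N at the outer end moves it
- power_far_half (a point): point on the face of the power rocker's far half (+x of the box), 12 mm out from the hinge line and 2 mm from the outer end; moves with the rocker. The rocker is 28 mm long front to back (x) and 22 mm wide. Far half down = on. When it is switched this point lies 5 mm above the sloping top
- power_rocker (a joint): angle of the power rocker, rad: 0 = off (near half down, far half standing up), 0.4 = on (far half fully down). Stays where it is left; about 2.5 N at the outer end moves it
- mode_pivot (a point): middle of the mode rocker (hand or pedal control) on the front left of the control box, same size as the direction rocker; not to be touched
- mode_rocker (a joint): angle of the mode rocker, rad: 0 = left half down, as it starts and must stay; 0.4 = right half down
- carving: block being carved, 56 x 110 x 26 mm, lying on the wooden bench hook (15 mm thick) at the right side; origin under its centre; loose, only a bystander
- cradle: low handpiece cradle, 130 x 50 x 42 mm, between the two machines; origin under its centre; loose, only a bystander
- handpiece: slim metal rotary carving handpiece, 26 mm thick, 180 mm long, resting in the cradle along the cradle's x axis, top 56 mm above the table; origin under its middle; loose, only a bystander
- gouge_wide: carving gouge lying on the left near the robot, 26 mm thick octagonal handle, 245 mm long over all along its x axis; origin below the joint of handle and blade; loose, only a bystander
- gouge_narrow: narrow carving gouge lying on the right near the robot, same size as the other; loose, only a bystander
- mallet: round carver's mallet standing on its head at the left, 94 mm across, 215 mm tall; origin under its centre; loose, only a bystander
- burr_block: wooden block with four burrs standing in it, 75 x 34 x 64 mm, beyond the cradle; origin under its centre; loose, only a bystander
- wax_tin: round metal tin, 60 mm across, 40 mm tall, standing on the rear part of the dust collector's top; origin under its centre; loose, only a bystander

How it is judged:
By the outcome, as a careful person would: the job done as asked, in the order asked, and still so for the second after the job is handed in, with the robot touching nothing.
It also fails if it takes over 54 s, if anything falls off the work surface, if the arm or the gripper's body presses on something with over 40 N, if the wrist force passes 120 N, or if a joint passes its speed limit or range.

## Robot

A 7-joint arm with a two-finger parallel gripper is mounted at the origin on the work surface. World frame = base frame: x ahead of the robot, y to its left, z up, the work surface at z = 0. Lengths are in m, angles in rad, forces in N, time in s.
With the tool pointing down it reaches from about 0.425 to 0.925 m from the base axis. Payload 6.8 kg.
Tool frame: the origin (TCP) lies at the very end of the fingers, on their centre line; the grasp point (between the pads) lies 19 mm behind it; z points along the fingers, y is the line along which they close (so a half turn about z gives the same grasp; the last joint's range is limited). The gripper opens to 85 mm and grips with 20 to 120 N. Pads are 22 mm wide; open, the fingers measure 114 mm over their backs; the gripper's body (76 mm by 85 mm) begins 54 mm behind the grasp point. The pads swing forward as they close: fully open they stand 13 mm farther back than shut.
Start: joints at [-1.376, 0.477, 0.022, 1.555, -0.011, 1.109, -0.083], TCP at [0.201, 0.644, 0.231] pointing down, gripper open.
Joint ranges: [-2.96, 2.96], [-0.34, 2.1], [-1.41, 1.46], [0.24, 2.44], [-1.37, 4.51], [0.17, 1.92], [-2.96, 2.96]. Speed limits (rad/s): [2.39, 2.39, 3.14, 3.14, 3.14, 3.14, 3.14].

## Interface

Orientations are given as a rotation vector (axis times angle).
In Python, from bench import r gives the robot as it stands.
- The arm moves only by the shell command python3 -m jog 'ROWS' [FORCE]. ROWS is JSON, a list of rows, each an object of numbers: "fingers": the finger opening in m, from 0 to 0.0854; "x", "y", "z": the shift along the tool's x, y, z in m; "rx", "ry", "rz": the turn, a rotation vector about the tool's x, y, z in degrees. In form: [{"fingers": .., "x": .., "y": .., "z": .., "rx": .., "ry": .., "rz": ..}, ...]. A call has 1 to 8 rows; each row shifts and turns the commanded pose from where the row before left it, along the tool's axes as they then stand; what a row does not reach is not made up. A row lasts 1/8 s, in which the tool goes at most 62.5 mm and 10.7 degrees, less where a joint would pass 70% of its speed; a pose out of reach is approached as far as the arm can. A call is refused whole if a number of a shift passes 0.0625 or a number of a turn 10.7, either way. A call with a gripper value outside its range is refused whole. The fingers move at their own pace and stop on an object; FORCE is the grip in N (left out, the last holds). Time passes only in rows, so rows that do not move let the fingers close. It gives the time, the measured TCP pose, the force, the opening and the grip force at its end, in the units of the state.
- r.get_obs(): the state, without advancing time (a new reading comes with each control period).
- r.grab_frame(name): name is "side" or "top"; returns (picture, depth): 400x640x3 uint8, red, green, blue; 400x640 float32, m along the optical axis (not along the pixel's ray), 0 where there is no reading.
- r.get_calibration(name): a dict with "mtx" (3x3 intrinsics, pixels), "dist" ([k1, k2, p1, p2, k3] as OpenCV has them; the pictures are not rectified), "extrinsics" (4x4, takes a point from camera to world coordinates). Camera axes: x right, y down, z forward; pixel columns grow to the right and rows downward; lengths in m; the calibration is good to about 2 mm. A picture is of the moment at which its call begins. get_calibration takes no time and is no camera call.
- r.hand_in(): hands the job in; it is judged then, once.
Trained networks look in the newest picture that a camera, given by its name, has taken for a name from the list of things; names that differ only in an ending like _2 or _b are one class to them, and where a whole thing is asked for, a point or a joint stands for the part that bears it (a point fixed in the world has none). Each returns a list of dicts, best first, with "score" (0 to 1); they miss things now and then, are a little off and sometimes report something else, mostly with a low value. They report only what shows in the picture. A call takes as long as a camera call.
- r.search_frame(target, camera): "xyz" ([x, y, z] in m, in world coordinates, good to about 4 mm: the middle of the surface that is visible of it).
- r.landmark_of(target, camera): "xyz" ([x, y, z] in m, in world coordinates, good to about 4 mm: a listed point, or the origin of a listed thing).
The state is a dict: "clock": time; "joints": joint angles; "qvel": joint speeds; "tau": joint torques, N m; "tcp_pos": TCP position; "orientation": TCP orientation; "contact_force": force on the tool from outside, world axes, zero at the start; "moment": the same for the moment, N m; "grip_width": finger opening in m; "gripper_force": force on a finger pad.
Only numpy, scipy, OpenCV 4.12 (cv2) and the standard library are available. Lean on these libraries where they do the work, as an engineer would, in place of code of your own. Each camera call takes 0.05 s, during which the arm holds its last target. There are 200 camera calls.

## Working session

There is one attempt and no reset: what is moved stays moved. The work goes in short steps, Python scripts to look and compute and a shell command to move; the robot and the scene stay as the last step left them, time stands still between calls to the robot, and variables do not carry over. Pictures are saved under pics/ and viewed, at most 10 in all, crops included, and the job is handed in when it is done.

```bash
ls; mkdir -p pics; python3 - <<'E'
from bench import r
import cv2,numpy as np
for c in ("top","side"):
    p,d=r.grab_frame(c); cv2.imwrite(f"pics/{c}0.png",p[:,:,::-1]); np.save(f"{c}0.npy",d)
    for t in ["collector","start_top","stop_top","control_box","speed_dial","direction_right_half","power_far_half","mode_pivot","handpiece","mallet"]:
        print(c,t,[(np.round(q["xyz"],4).tolist(),round(q["score"],2)) for q in r.landmark_of(t,c)[:2]])
o=r.get_obs();print(o["clock"],o["tcp_pos"],o["orientation"])
E
```

```text
pics
top collector []
top start_top [([0.4852, 0.1619, 0.0906], 0.68), ([0.4909, -0.2888, 0.1896], 0.48)]
top stop_top [([0.4863, -0.2004, 0.2042], 0.58)]
top control_box [([0.5222, 0.234, 0.0007], 0.97)]
top speed_dial [([0.5457, 0.284, 0.1136], 0.63), ([0.4913, -0.2863, 0.1879], 0.33)]
top direction_right_half [([0.4856, 0.1632, 0.0928], 0.54)]
top power_far_half [([0.576, 0.1812, 0.1041], 0.4), ([0.5306, 0.5365, 0.0014], 0.36)]
top mode_pivot [([0.4661, 0.2721, 0.0882], 0.53)]
top handpiece [([0.5549, -0.001, 0.0317], 0.87)]
top mallet [([0.5291, 0.5368, 0.0032], 0.81)]
side collector [([0.5368, -0.2436, -0.0004], 0.7)]
side start_top [([0.539, -0.2448, -0.0034], 0.71), ([0.4824, -0.286, 0.1876], 0.51)]
side stop_top [([0.488, -0.202, 0.2078], 0.52)]
side control_box [([0.52, 0.2261, 0.0033], 0.7)]
side speed_dial [([0.5454, 0.2811, 0.1197], 0.58), ([0.4724, 0.2728, 0.0843], 0.4)]
side direction_right_half [([0.4826, 0.1639, 0.0943], 0.44)]
side power_far_half [([0.555, 0.0016, 0.0293], 0.69), ([0.5476, 0.2807, 0.1199], 0.62)]
side mode_pivot [([0.3026, -0.3683, -0.0015], 0.58), ([0.4718, 0.275, 0.0862], 0.44)]
side handpiece [([0.5541, -0.0008, 0.0306], 0.67)]
side mallet [([0.5284, 0.5356, 0.0015], 0.87)]
1.1 [0.2012469  0.64429449 0.23130121] [-4.73730091e-01 -3.10566332e+00  4.80965020e-05]
```

View pics/top0.png

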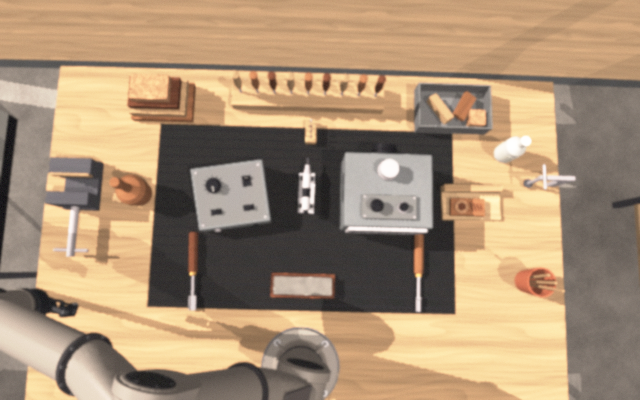

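View pics/side0.png

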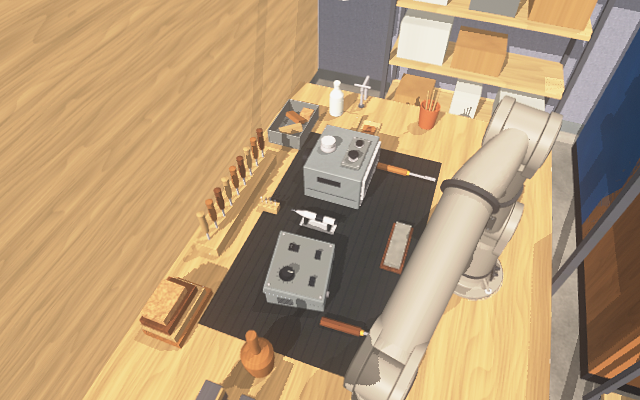

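```bash
cat > h.py <<'E'
import cv2,numpy as np
from bench import r
def cloud(c,d):
    k=r.get_calibration(c);K=np.array(k["mtx"]);T=np.array(k["extrinsics"])
    v,u=np.mgrid[:400,:640]
    n=cv2.undistortPoints(np.stack([u,v],-1).reshape(-1,1,2).astype(float),K,np.array(k["dist"])).reshape(400,640,2)
    P=np.dstack([n*d[...,None],d]); return P@T[:3,:3].T+T[:3,3]
E
python3 - <<'E'
from h import *
crops={"top":((155,240,185,275),(145,240,335,440)),"side":((225,320,255,345),(120,215,295,390))}
out=[]
for c in crops:
    p=cv2.imread(f"pics/{c}0.png");W=cloud(c,np.load(f"{c}0.npy"));g=p.max(2)
    # box plane
    z=W[...,2];m=(abs(W[...,0]-.522)<.12)&(abs(W[...,1]-.23)<.13)&(z>.06)&(z<.15)
    mm=m&(g>110);A=W[mm]
    for _ in range(4):
        s=np.linalg.lstsq(np.c_[A[:,:2],np.ones(len(A))],A[:,2],rcond=None)[0]
        Q=W[mm];A=Q[abs(Q[:,:2]@s[:2]+s[2]-Q[:,2])<.004]
    rr=cv2.minAreaRect((A[:,:2]*1000).astype(np.float32))
    print(c,"plane",s,"slope",np.degrees(np.hypot(*s[:2])),"dir",np.degrees(np.arctan2(s[1],s[0])),"rect",rr)
    for nm,mk in (("box",m&(g<75)),("coll",(abs(W[...,0]-.5)<.06)&(abs(W[...,1]+.245)<.09)&(z>.15)&(g<70))):
        n,l,st,ce=cv2.connectedComponentsWithStats(mk.astype(np.uint8))
        for i in range(1,n):
            if st[i,4]>12:
                q=W[l==i];print(nm,ce[i].round(1),st[i,4],np.median(q,0).round(4),"min",q.min(0).round(3),"max",q.max(0).round(3),"h",np.round(q[:,2]-q[:,:2]@s[:2]-s[2],4).max() if nm=="box" else "")
    for a in crops[c]:
        out.append(cv2.resize(p[a[0]:a[1],a[2]:a[3]],(400,300),interpolation=cv2.INTER_CUBIC))
cv2.imwrite("pics/crops.png",np.vstack([np.hstack(out[:2]),np.hstack(out[2:])]))
E
```

```text
top plane [ 0.17575466  0.02980942 -0.00882691] slope 10.213814590906038 dir 9.626223706720054 rect ((521.6626586914062, 226.41082763671875), (187.7863311767578, 219.99819946289062), 9.548678398132324)
box [246.5 180.9] 41 [0.5624 0.177  0.1002] min [0.552 0.17  0.093] max [0.575 0.189 0.108] h 0.0121
box [213.5 184.4] 122 [0.5474 0.2723 0.116 ] min [0.529 0.258 0.089] max [0.566 0.298 0.125] h 0.0299
box [248.5 207.3] 26 [0.4839 0.171  0.0862] min [0.477 0.158 0.078] max [0.488 0.18  0.095] h 0.0138
box [216.6 211.6] 28 [0.4663 0.2655 0.087 ] min [0.463 0.255 0.08 ] max [0.472 0.278 0.092] h 0.0103
coll [376.9 205.1] 99 [ 0.485  -0.2071  0.2041] min [ 0.471 -0.222  0.199] max [ 0.5   -0.193  0.211] h 
coll [403.8 206.5] 34 [ 0.4845 -0.2872  0.1895] min [ 0.477 -0.297  0.184] max [ 0.493 -0.278  0.195] h 
side plane [ 0.17192195  0.02815821 -0.00544857] slope 9.981648591731874 dir 9.301593349752435 rect ((521.436279296875, 230.27011108398438), (187.1000518798828, 221.4403839111328), 9.44697093963623)
box [293.7 247.3] 42 [0.5638 0.183  0.1018] min [0.55  0.168 0.096] max [0.58  0.197 0.109] h 0.0115
box [317.5 254.5] 36 [0.4851 0.1741 0.0872] min [0.476 0.159 0.081] max [0.494 0.186 0.094] h 0.0112
box [286.  273.9] 139 [0.5467 0.2895 0.1142] min [0.526 0.265 0.092] max [0.571 0.305 0.123] h 0.0275
box [311.4 281. ] 41 [0.4687 0.272  0.087 ] min [0.46  0.259 0.081] max [0.478 0.285 0.094] h 0.0112
```

View pics/crops.png

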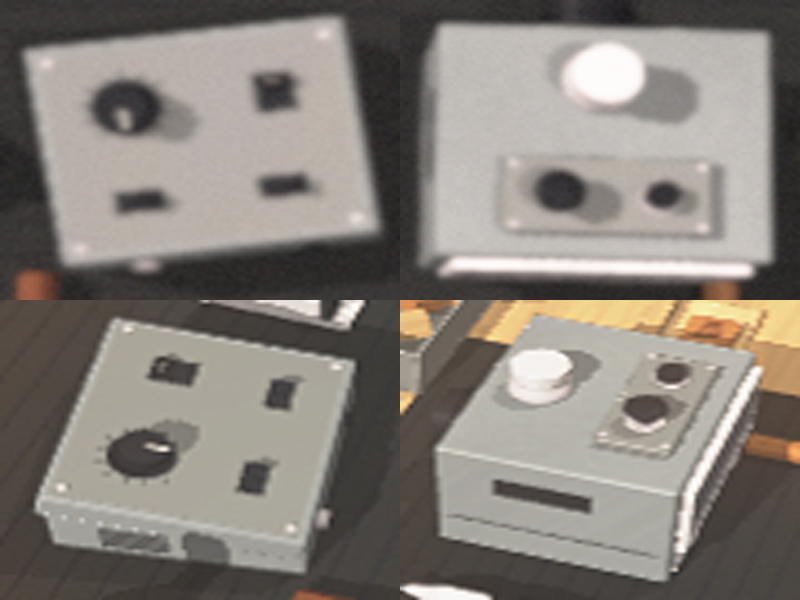

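The crops show the box with its dial rear left, the power rocker rear right and the direction rocker front right, yawed about 9.5°. On the collector the mushroom stop is on the left and the low start button on the right, near top-view pixel (404,207). Estimates:

| Point | x | y | z |
|---|---|---|---|
| Start button top | 0.4845 | -0.287 | 0.190 |
| Direction rocker hinge | 0.485 | 0.1725 | – |
| Power rocker hinge | 0.563 | 0.180 | – |

Both rocker positions fit the stated box geometry.

```bash
R='{"fingers":0,"x":-0.0444,"y":-0.0377,"z":-0.0125}'; python3 -m jog '[{"fingers":0,"x":-0.0444,"y":-0.0377,"z":-0.0125},{"fingers":0,"x":-0.0444,"y":-0.0377,"z":-0.0125},{"fingers":0,"x":-0.0444,"y":-0.0377,"z":-0.0125},{"fingers":0,"x":-0.0444,"y":-0.0377,"z":-0.0125},{"fingers":0,"x":-0.0444,"y":-0.0377,"z":-0.0125},{"fingers":0,"x":-0.0444,"y":-0.0377,"z":-0.0125},{"fingers":0,"x":-0.0444,"y":-0.0377,"z":-0.0125},{"fingers":0,"x":-0.0444,"y":-0.0377,"z":-0.0125}]'
python3 -m jog '[{"rz":10.5},{"rz":10.5},{"rz":10.5},{"rz":10.5},{"rz":10.5},{"rz":10.5},{}]'
cat >> h.py <<'E'
from scipy.spatial.transform import Rotation as Ro
def go(target,yaw,tilt):
    """tool y at world angle yaw (deg); tilt: tool z leaned towards box x (9.5 deg) by tilt"""
    o=r.get_obs();C=Ro.from_rotvec(o["orientation"])
    b=np.radians(9.5);y=np.radians(yaw)
    G=Ro.from_matrix(np.array([[np.sin(y),np.cos(y),0],[-np.cos(y),np.sin(y),0],[0,0,-1]]))
    G=Ro.from_rotvec(np.radians(-tilt)*np.array([-np.sin(b),np.cos(b),0]))*G
    print("t",o["clock"],"tcp",o["tcp_pos"].round(4),"F",np.round(o["contact_force"],1),"w",round(o["grip_width"],4),"j7",round(o["joints"][6],2))
    print("shift now",C.inv().apply(np.array(target)-o["tcp_pos"]).round(4),"turn",np.degrees((C.inv()*G).as_rotvec()).round(2),"shift after turn",G.inv().apply(np.array(target)-o["tcp_pos"]).round(4))
E
python3 -c "
from h import *
go([.4845,-.287,.30],9.5,0)"
```

```text
validation failed for argument at $[0]...
validation failed for argument at $[0]...
Traceback (most recent call last):
  File "h.py", line 13, in go
    G=Ro.from_matrix(np.array([[np.sin(y),np.cos(y),0],[-np.cos(y),np.sin(y),0],[0,0,-1]]))
  File "scipy/spatial/transform/_rotation.pyx", line 1143, in scipy.spatial.transform._rotation.Rotation.from_matrix
ValueError: Non-positive determinant (left-handed or null coordinate frame) in rotation matrix 0: [[ 0.16504761  0.9862856   0.        ]
 [-0.9862856   0.16504761  0.        ]
 [ 0.          0.         -1.        ]].
```

```bash
sed -i 's/\[\[np.sin(y),np.cos(y),0\],\[-np.cos(y),np.sin(y),0\]/[[-np.sin(y),np.cos(y),0],[np.cos(y),np.sin(y),0]/' h.py
python3 -m jog '[{"fingers":0,"x":-0.0444,"y":-0.0377,"z":-0.0125,"rx":0,"ry":0,"rz":0},{"fingers":0,"x":-0.0444,"y":-0.0377,"z":-0.0125,"rx":0,"ry":0,"rz":0},{"fingers":0,"x":-0.0444,"y":-0.0377,"z":-0.0125,"rx":0,"ry":0,"rz":0},{"fingers":0,"x":-0.0444,"y":-0.0377,"z":-0.0125,"rx":0,"ry":0,"rz":0},{"fingers":0,"x":-0.0444,"y":-0.0377,"z":-0.0125,"rx":0,"ry":0,"rz":0},{"fingers":0,"x":-0.0444,"y":-0.0377,"z":-0.0125,"rx":0,"ry":0,"rz":0},{"fingers":0,"x":-0.0444,"y":-0.0377,"z":-0.0125,"rx":0,"ry":0,"rz":0},{"fingers":0,"x":-0.0444,"y":-0.0377,"z":-0.0125,"rx":0,"ry":0,"rz":0}]'
python3 -m jog '[{"fingers":0,"x":0,"y":0,"z":0,"rx":0,"ry":0,"rz":10.5},{"fingers":0,"x":0,"y":0,"z":0,"rx":0,"ry":0,"rz":10.5},{"fingers":0,"x":0,"y":0,"z":0,"rx":0,"ry":0,"rz":10.5},{"fingers":0,"x":0,"y":0,"z":0,"rx":0,"ry":0,"rz":10.5},{"fingers":0,"x":0,"y":0,"z":0,"rx":0,"ry":0,"rz":10.5},{"fingers":0,"x":0,"y":0,"z":0,"rx":0,"ry":0,"rz":10.5},{"fingers":0,"x":0,"y":0,"z":0,"rx":0,"ry":0,"rz":0}]'
python3 -c "
from h import *
go([.4845,-.287,.25],9.5,0)"
```

```text
clock: 2.1
tcp_pos: [0.4512, 0.2488, 0.3321]
orientation: [0.474, 3.105, 0.001]
contact_force: [0.5, 0.7, 0.1]
grip_width: 0.0
gripper_force: 0.0
clock: 2.98
tcp_pos: [0.4503, 0.2505, 0.3314]
orientation: [-2.025, -2.402, -0.0]
contact_force: [0.5, -0.2, 0.3]
grip_width: -0.0
gripper_force: 0.0
t 2.975 tcp [0.4503 0.2505 0.3314] F [ 0.5 -0.2  0.3] w -0.0 j7 -0.41
shift now [-0.5356 -0.0573  0.0813] turn [ 0.01 -0.01  0.25] shift after turn [-0.5358 -0.055   0.0814]
```

```bash

python3 -m jog '[{"fingers":0,"x":-0.06,"y":-0.0064,"z":0,"rx":0,"ry":0,"rz":0},{"fingers":0,"x":-0.06,"y":-0.0064,"z":0,"rx":0,"ry":0,"rz":0},{"fingers":0,"x":-0.06,"y":-0.0064,"z":0,"rx":0,"ry":0,"rz":0},{"fingers":0,"x":-0.06,"y":-0.0064,"z":0,"rx":0,"ry":0,"rz":0},{"fingers":0,"x":-0.06,"y":-0.0064,"z":0,"rx":0,"ry":0,"rz":0},{"fingers":0,"x":-0.06,"y":-0.0064,"z":0,"rx":0,"ry":0,"rz":0},{"fingers":0,"x":-0.06,"y":-0.0064,"z":0,"rx":0,"ry":0,"rz":0},{"fingers":0,"x":-0.06,"y":-0.0064,"z":0,"rx":0,"ry":0,"rz":0}]'
python3 -m jog '[{"fingers":0,"x":-0.056,"y":-0.006,"z":0,"rx":0,"ry":0,"rz":0},{"fingers":0,"x":0,"y":0,"z":0.04,"rx":0,"ry":0,"rz":0},{"fingers":0,"x":0,"y":0,"z":0.04,"rx":0,"ry":0,"rz":0},{"fingers":0,"x":0,"y":0,"z":0,"rx":0,"ry":0,"rz":0}]'
python3 - <<'E'
from h import *
go([.4845,-.287,.195],9.5,0)
for c,a in (("side",(100,220,280,440)),):
    p,d=r.grab_frame(c);cv2.imwrite("pics/s1.png",cv2.resize(p[a[0]:a[1],a[2]:a[3],::-1],(800,600),interpolation=cv2.INTER_CUBIC))
    print([(np.round(q["xyz"],4).tolist(),round(q["score"],2)) for q in r.landmark_of("start_top",c)[:3]])
E
```

```text
clock: 3.98
tcp_pos: [0.4804, -0.233, 0.3317]
orientation: [2.02, 2.405, 0.002]
contact_force: [0.6, 0.6, -0.3]
grip_width: -0.0
gripper_force: 0.0
clock: 4.47
tcp_pos: [0.4822, -0.2865, 0.2489]
orientation: [-2.02, -2.399, 0.003]
contact_force: [0.0, -0.2, 0.4]
grip_width: -0.0001
gripper_force: 0.0
t 4.475 tcp [ 0.4822 -0.2865  0.2489] F [ 0.  -0.2  0.4] w -0.0001 j7 0.86
shift now [-0.0011  0.0025  0.0539] turn [-0.29 -0.16  0.32] shift after turn [-0.0009  0.0022  0.0539]
[([0.4869, -0.2897, 0.1865], 0.42)]
```

View pics/s1.png

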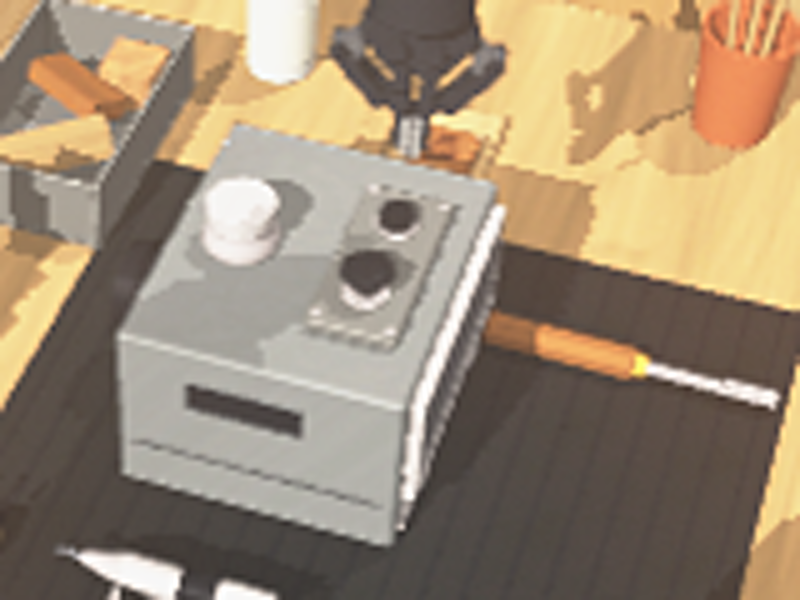

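The closed fingertips (crop ~410,140) hang above the start button (crop ~400,212), which lies directly below them in world coordinates. Going down.

```bash

python3 -m jog '[{"fingers":0,"x":-0.001,"y":0.0025,"z":0.025,"rx":0,"ry":0,"rz":0},{"fingers":0,"x":0,"y":0,"z":0.025,"rx":0,"ry":0,"rz":0},{"fingers":0,"x":0,"y":0,"z":0.005,"rx":0,"ry":0,"rz":0},{"fingers":0,"x":0,"y":0,"z":0.004,"rx":0,"ry":0,"rz":0},{"fingers":0,"x":0,"y":0,"z":0,"rx":0,"ry":0,"rz":0}]'
python3 -m jog '[{"fingers":0,"x":0,"y":0,"z":0.003,"rx":0,"ry":0,"rz":0},{"fingers":0,"x":0,"y":0,"z":0,"rx":0,"ry":0,"rz":0}]'
python3 -m jog '[{"fingers":0,"x":0,"y":0,"z":0.002,"rx":0,"ry":0,"rz":0},{"fingers":0,"x":0,"y":0,"z":0,"rx":0,"ry":0,"rz":0}]'
python3 -m jog '[{"fingers":0,"x":0,"y":0,"z":0.0015,"rx":0,"ry":0,"rz":0},{"fingers":0,"x":0,"y":0,"z":0,"rx":0,"ry":0,"rz":0}]'
```

```text
clock: 5.2
tcp_pos: [0.4871, -0.2884, 0.1933]
orientation: [2.025, 2.4, 0.001]
contact_force: [0.0, 0.5, 0.9]
grip_width: 0.0
gripper_force: 0.0
clock: 5.45
tcp_pos: [0.4869, -0.2882, 0.1897]
orientation: [2.026, 2.4, 0.001]
contact_force: [0.7, -0.1, 1.4]
grip_width: -0.0003
gripper_force: 0.7
clock: 5.7
tcp_pos: [0.4868, -0.2883, 0.1875]
orientation: [2.026, 2.4, 0.0]
contact_force: [1.3, -0.4, 2.6]
grip_width: -0.0002
gripper_force: 1.3
clock: 5.95
tcp_pos: [0.4868, -0.2883, 0.186]
orientation: [2.026, 2.4, 0.0]
contact_force: [1.0, -1.1, 4.5]
grip_width: 0.0002
gripper_force: 1.8
```

```bash

python3 -m jog '[{"fingers":0,"x":0,"y":0,"z":0.0015,"rx":0,"ry":0,"rz":0},{"fingers":0,"x":0,"y":0,"z":0,"rx":0,"ry":0,"rz":0}]'
python3 -m jog '[{"fingers":0,"x":0,"y":0,"z":0.0015,"rx":0,"ry":0,"rz":0},{"fingers":0,"x":0,"y":0,"z":0,"rx":0,"ry":0,"rz":0}]'
```

```text
clock: 6.2
tcp_pos: [0.4869, -0.2883, 0.1845]
orientation: [2.026, 2.4, 0.0]
contact_force: [3.2, -0.6, 4.0]
grip_width: 0.0001
gripper_force: 2.2
clock: 6.45
tcp_pos: [0.4869, -0.2883, 0.1839]
orientation: [2.026, 2.4, 0.002]
contact_force: [-0.1, 1.7, 14.0]
grip_width: 0.0001
gripper_force: 6.9
```

Bottomed at 14 N, 0.184 m, which matches the 6 mm travel. Next I let go and move over to the box.

```bash

python3 -m jog '[{"fingers":0,"x":0,"y":0,"z":-0.02,"rx":0,"ry":0,"rz":0},{"fingers":0,"x":0,"y":0,"z":-0.05,"rx":0,"ry":0,"rz":0},{"fingers":0,"x":0,"y":0,"z":-0.04,"rx":0,"ry":0,"rz":0},{"fingers":0,"x":0.055,"y":0.008,"z":0,"rx":0,"ry":0,"rz":0},{"fingers":0,"x":0.055,"y":0.008,"z":0,"rx":0,"ry":0,"rz":0},{"fingers":0,"x":0.055,"y":0.008,"z":0,"rx":0,"ry":0,"rz":0},{"fingers":0,"x":0.055,"y":0.008,"z":0,"rx":0,"ry":0,"rz":0}]'
python3 -m jog '[{"fingers":0,"x":0.055,"y":0.008,"z":0,"rx":0,"ry":0,"rz":0},{"fingers":0,"x":0.055,"y":0.008,"z":0,"rx":0,"ry":0,"rz":0},{"fingers":0,"x":0.055,"y":0.008,"z":0,"rx":0,"ry":0,"rz":0},{"fingers":0,"x":0.055,"y":0.008,"z":0,"rx":0,"ry":0,"rz":0},{"fingers":0,"x":0,"y":0,"z":0,"rx":-10,"ry":0,"rz":0},{"fingers":0,"x":0,"y":0,"z":0,"rx":0,"ry":0,"rz":0}]'
python3 - <<'E'
from h import *
go([.4772,.155,.142],9.5,10)
r.grab_frame("top");r.grab_frame("side")
for c in ("top","side"):
  for t in ("direction_right_half","power_far_half","mode_pivot","start_top"): print(c,t,[(np.round(q["xyz"],4).tolist(),round(q["score"],2)) for q in r.landmark_of(t,c)[:2]])
E
```

```text
clock: 7.32
tcp_pos: [0.4796, -0.064, 0.292]
orientation: [-2.025, -2.399, 0.002]
contact_force: [0.9, 1.0, -1.0]
grip_width: 0.0002
gripper_force: 0.0
clock: 8.07
tcp_pos: [0.4721, 0.1558, 0.2905]
orientation: [1.948, 2.314, 0.196]
contact_force: [-0.2, -0.5, -0.4]
grip_width: 0.0001
gripper_force: 0.0
t 8.075 tcp [0.4721 0.1558 0.2905] F [-0.2 -0.5 -0.4] w 0.0001 j7 -0.33
shift now [-0.0015 -0.0203  0.1472] turn [-0.27  0.01  0.32] shift after turn [-0.0016 -0.021   0.1471]
top direction_right_half []
top power_far_half [([0.5804, 0.1785, 0.1036], 0.44)]
top mode_pivot []
top start_top []
side direction_right_half [([0.4851, 0.1624, 0.0914], 0.39)]
side power_far_half [([0.5726, 0.1817, 0.1098], 0.5)]
side mode_pivot [([0.4824, 0.1641, 0.093], 0.65), ([0.4705, 0.2728, 0.0864], 0.55)]
side start_top [([0.5455, 0.2805, 0.1184], 0.18)]
```

```bash

python3 -m jog '[{"fingers":0,"x":-0.0015,"y":-0.02,"z":0.04,"rx":0,"ry":0,"rz":0.3},{"fingers":0,"x":0,"y":0,"z":0.05,"rx":0,"ry":0,"rz":0},{"fingers":0,"x":0,"y":0,"z":0.05,"rx":0,"ry":0,"rz":0},{"fingers":0,"x":0,"y":0,"z":0.044,"rx":0,"ry":0,"rz":0},{"fingers":0,"x":0,"y":0,"z":0,"rx":0,"ry":0,"rz":0},{"fingers":0,"x":0,"y":0,"z":0,"rx":0,"ry":0,"rz":0}]'
python3 - <<'E'
from h import *
go([.4875,.157,.0823],9.5,10)
a=(220,310,250,370)
p,d=r.grab_frame("side");cv2.imwrite("pics/s2.png",cv2.resize(p[a[0]:a[1],a[2]:a[3],::-1],(800,600),interpolation=cv2.INTER_CUBIC))
E
```

```text
clock: 9.32
tcp_pos: [0.4889, 0.1571, 0.1094]
orientation: [1.956, 2.303, 0.204]
contact_force: [1.2, -0.2, 0.2]
grip_width: -0.0005
gripper_force: 0.0
t 9.325 tcp [0.4889 0.1571 0.1094] F [ 1.2 -0.2  0.2] w -0.0005 j7 -0.09
shift now [ 0.0001 -0.0061  0.0264] turn [ 0.07 -0.04 -0.18] shift after turn [ 0.0002 -0.006   0.0264]
```

View pics/s2.png

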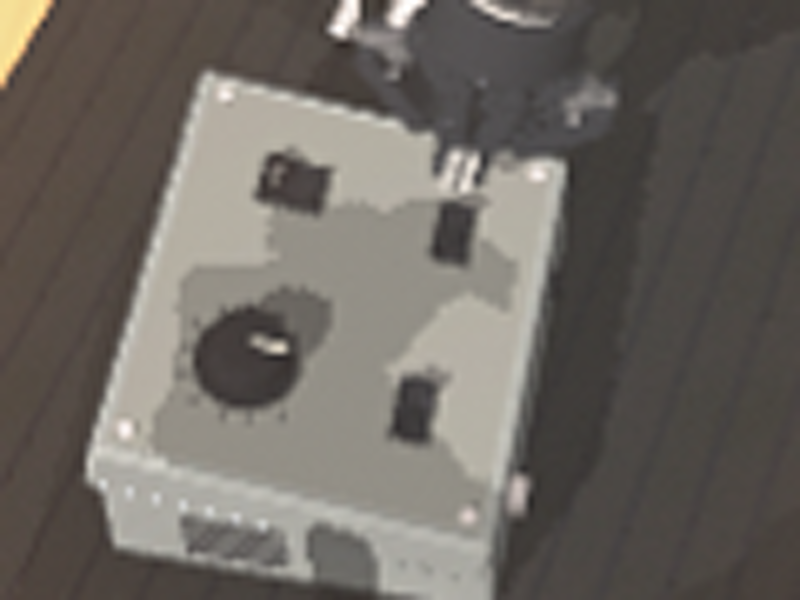

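The fingertips (crop ~460,170) sit over the right end of the direction rocker (crop ~455,230). I correct 6 mm along tool y, then press.

```bash

python3 -m jog '[{"fingers":0,"x":0,"y":-0.006,"z":0.008,"rx":0,"ry":0,"rz":0},{"fingers":0,"x":0,"y":0,"z":0.006,"rx":0,"ry":0,"rz":0},{"fingers":0,"x":0,"y":0,"z":0,"rx":0,"ry":0,"rz":0}]'
python3 -m jog '[{"fingers":0,"x":0,"y":0,"z":0.003,"rx":0,"ry":0,"rz":0},{"fingers":0,"x":0,"y":0,"z":0,"rx":0,"ry":0,"rz":0}]'
python3 -m jog '[{"fingers":0,"x":0,"y":0,"z":0.002,"rx":0,"ry":0,"rz":0},{"fingers":0,"x":0,"y":0,"z":0,"rx":0,"ry":0,"rz":0}]'
python3 -c "
from h import *
go([.4875,.157,.0823],9.5,10)"
```

```text
clock: 9.75
tcp_pos: [0.4844, 0.1565, 0.0931]
orientation: [1.956, 2.305, 0.202]
contact_force: [-0.2, 0.0, -0.3]
grip_width: -0.0001
gripper_force: 0.0
clock: 10.0
tcp_pos: [0.4855, 0.1564, 0.0904]
orientation: [1.956, 2.304, 0.203]
contact_force: [0.0, -1.2, 0.5]
grip_width: -0.0003
gripper_force: 0.4
clock: 10.25
tcp_pos: [0.4857, 0.1565, 0.0883]
orientation: [1.956, 2.304, 0.203]
contact_force: [1.5, -0.6, 0.6]
grip_width: 0.0002
gripper_force: 0.5
t 10.25 tcp [0.4857 0.1565 0.0883] F [ 1.5 -0.6  0.6] w 0.0002 j7 -0.06
shift now [0.0002 0.0008 0.0062] turn [ 0.01 -0.02 -0.17] shift after turn [0.0002 0.0008 0.0062]
```

```bash

python3 -m jog '[{"fingers":0,"x":0,"y":0,"z":0.001,"rx":0,"ry":0,"rz":0},{"fingers":0,"x":0,"y":0,"z":0,"rx":0,"ry":0,"rz":0}]'
python3 -m jog '[{"fingers":0,"x":0,"y":0,"z":0.001,"rx":0,"ry":0,"rz":0},{"fingers":0,"x":0,"y":0,"z":0,"rx":0,"ry":0,"rz":0}]'
python3 -c "
from h import *
go([.4875,.157,.0823],9.5,10)"
```

```text
clock: 10.5
tcp_pos: [0.4858, 0.1567, 0.0874]
orientation: [1.956, 2.304, 0.203]
contact_force: [-0.3, -1.2, 0.6]
grip_width: 0.0002
gripper_force: 0.6
clock: 10.75
tcp_pos: [0.486, 0.1567, 0.0865]
orientation: [1.956, 2.304, 0.203]
contact_force: [-0.3, -1.6, 3.8]
grip_width: 0.0002
gripper_force: 2.4
t 10.75 tcp [0.486  0.1567 0.0865] F [-0.3 -1.6  3.8] w 0.0002 j7 -0.06
shift now [0.0001 0.0008 0.0044] turn [ 0.   -0.04 -0.15] shift after turn [0.0001 0.0008 0.0044]
```

```bash

python3 -m jog '[{"fingers":0,"x":0,"y":0,"z":0.001,"rx":0,"ry":0,"rz":0},{"fingers":0,"x":0,"y":0,"z":0,"rx":0,"ry":0,"rz":0}]'
python3 -m jog '[{"fingers":0,"x":0,"y":0,"z":0.0005,"rx":0,"ry":0,"rz":0},{"fingers":0,"x":0,"y":0,"z":0,"rx":0,"ry":0,"rz":0}]'
```

```text
clock: 11.0
tcp_pos: [0.4861, 0.1567, 0.0863]
orientation: [1.957, 2.304, 0.204]
contact_force: [-6.8, -4.2, 17.7]
grip_width: 0.0
gripper_force: 9.2
clock: 11.25
tcp_pos: [0.4862, 0.1568, 0.0862]
orientation: [1.957, 2.305, 0.204]
contact_force: [-8.6, -3.7, 24.4]
grip_width: 0.0001
gripper_force: 12.5
```

Hard stop at 24 N, with the face 5 mm above the top, so the rocker is down. I lift, check it, and turn for the power rocker.

```bash

python3 -m jog '[{"fingers":0,"x":0,"y":0,"z":-0.01,"rx":0,"ry":0,"rz":0},{"fingers":0,"x":0,"y":0,"z":-0.04,"rx":0,"ry":0,"rz":0},{"fingers":0,"x":0,"y":0,"z":-0.04,"rx":0,"ry":0,"rz":0},{"fingers":0,"x":0,"y":0,"z":0,"rx":0,"ry":0,"rz":-10},{"fingers":0,"x":0,"y":0,"z":0,"rx":0,"ry":0,"rz":-10},{"fingers":0,"x":0,"y":0,"z":0,"rx":0,"ry":0,"rz":-10},{"fingers":0,"x":0,"y":0,"z":0,"rx":0,"ry":0,"rz":-10}]'
python3 -m jog '[{"fingers":0,"x":0,"y":0,"z":0,"rx":0,"ry":0,"rz":-10},{"fingers":0,"x":0,"y":0,"z":0,"rx":0,"ry":0,"rz":-10},{"fingers":0,"x":0,"y":0,"z":0,"rx":0,"ry":0,"rz":-10},{"fingers":0,"x":0,"y":0,"z":0,"rx":0,"ry":0,"rz":-10},{"fingers":0,"x":0,"y":0,"z":0,"rx":0,"ry":0,"rz":-10},{"fingers":0,"x":0,"y":0,"z":0,"rx":0,"ry":0,"rz":0}]'
python3 - <<'E'
from h import *
go([.573,.1816,.128],99.5,10)
a=(220,310,250,370)
p,d=r.grab_frame("side");cv2.imwrite("pics/s3.png",cv2.resize(p[a[0]:a[1],a[2]:a[3],::-1],(800,600),interpolation=cv2.INTER_CUBIC))
for t in ("direction_right_half","power_far_half","speed_dial"): print(t,[(np.round(q["xyz"],4).tolist(),round(q["score"],2)) for q in r.landmark_of(t,"side")[:2]])
E
```

```text
clock: 12.12
tcp_pos: [0.4703, 0.1544, 0.1734]
orientation: [1.029, 2.805, 0.13]
contact_force: [-0.3, -0.6, -0.0]
grip_width: 0.0002
gripper_force: 0.0
clock: 12.88
tcp_pos: [0.4705, 0.1542, 0.1735]
orientation: [-0.24, 2.958, 0.023]
contact_force: [0.8, 0.7, -0.8]
grip_width: -0.0002
gripper_force: 0.0
t 12.875 tcp [0.4705 0.1542 0.1735] F [ 0.8  0.7 -0.8] w -0.0002 j7 1.27
shift now [-0.0961  0.0105  0.0631] turn [ 0.03 -0.02 -0.23] shift after turn [-0.0962  0.0101  0.0631]
direction_right_half [([0.4846, 0.1626, 0.089], 0.35)]
power_far_half [([0.5725, 0.1814, 0.1087], 0.57)]
speed_dial [([0.5481, 0.2795, 0.1212], 0.97)]
```

View pics/s3.png

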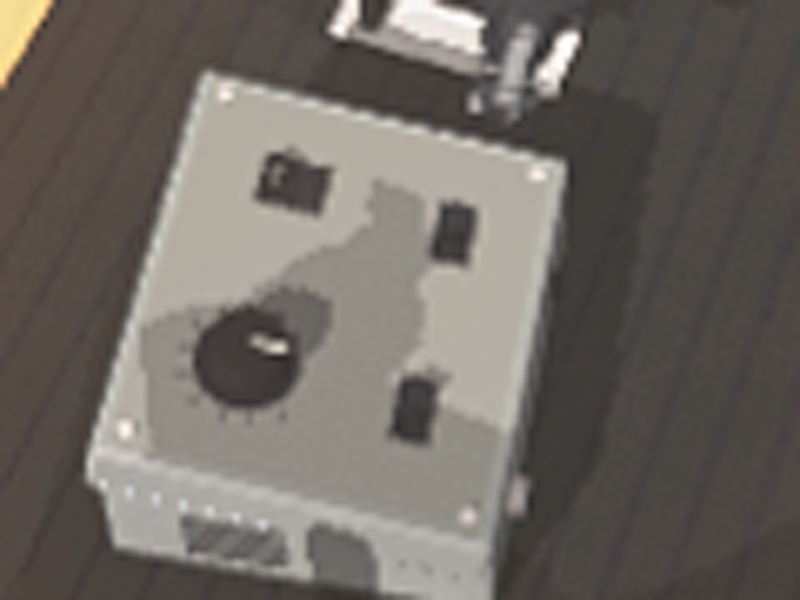

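Box unmoved (same corner pixels). The direction rocker (crop ~455,230) no longer has the standing lip at its right end, and the landmark has dropped by about 4 mm. On to the power rocker (crop ~293,183).

```bash

python3 -m jog '[{"fingers":0,"x":-0.032,"y":0.0035,"z":0,"rx":0,"ry":0,"rz":0},{"fingers":0,"x":-0.032,"y":0.0035,"z":0,"rx":0,"ry":0,"rz":0},{"fingers":0,"x":-0.032,"y":0.0035,"z":0,"rx":0,"ry":0,"rz":0},{"fingers":0,"x":0,"y":0,"z":0.03,"rx":0,"ry":0,"rz":0},{"fingers":0,"x":0,"y":0,"z":0.03,"rx":0,"ry":0,"rz":0},{"fingers":0,"x":0,"y":0,"z":0,"rx":0,"ry":0,"rz":0},{"fingers":0,"x":0,"y":0,"z":0,"rx":0,"ry":0,"rz":0}]'
python3 - <<'E'
from h import *
go([.578,.1825,.0988],99.5,10)
a=(220,310,250,370)
p,d=r.grab_frame("side");cv2.imwrite("pics/s4.png",cv2.resize(p[a[0]:a[1],a[2]:a[3],::-1],(800,600),interpolation=cv2.INTER_CUBIC))
E
```

```text
clock: 13.95
tcp_pos: [0.5729, 0.1817, 0.132]
orientation: [-0.241, 2.957, 0.023]
contact_force: [0.4, 0.4, -0.5]
grip_width: 0.0002
gripper_force: 0.0
t 13.95 tcp [0.5729 0.1817 0.132 ] F [ 0.4  0.4 -0.5] w 0.0002 j7 1.4
shift now [ 0.0007 -0.      0.0336] turn [ 0.03  0.04 -0.2 ] shift after turn [ 0.0007 -0.      0.0336]
```

View pics/s4.png

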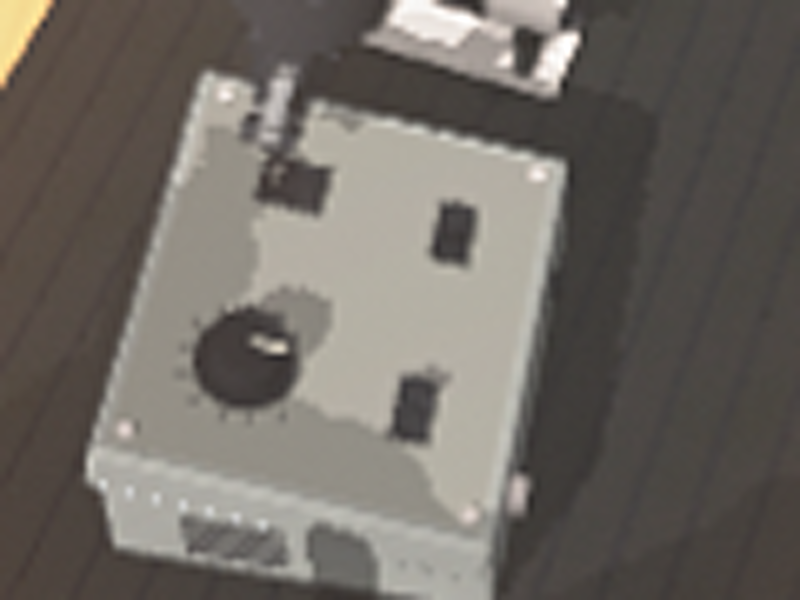

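The fingertips (crop ~275,125) are over the far half of the power rocker (crop ~270,175). Pressing.

```bash

python3 -m jog '[{"fingers":0,"x":0,"y":0,"z":0.012,"rx":0,"ry":0,"rz":0},{"fingers":0,"x":0,"y":0,"z":0.009,"rx":0,"ry":0,"rz":0},{"fingers":0,"x":0,"y":0,"z":0,"rx":0,"ry":0,"rz":0}]'
python3 -m jog '[{"fingers":0,"x":0,"y":0,"z":0.003,"rx":0,"ry":0,"rz":0},{"fingers":0,"x":0,"y":0,"z":0,"rx":0,"ry":0,"rz":0}]'
python3 -m jog '[{"fingers":0,"x":0,"y":0,"z":0.003,"rx":0,"ry":0,"rz":0},{"fingers":0,"x":0,"y":0,"z":0,"rx":0,"ry":0,"rz":0}]'
python3 -m jog '[{"fingers":0,"x":0,"y":0,"z":0.001,"rx":0,"ry":0,"rz":0},{"fingers":0,"x":0,"y":0,"z":0,"rx":0,"ry":0,"rz":0}]'
python3 -c "
from h import *
go([.578,.1825,.0988],99.5,10)"
```

```text
clock: 14.38
tcp_pos: [0.5756, 0.1819, 0.1095]
orientation: [-0.242, 2.959, 0.022]
contact_force: [1.0, 0.3, -0.0]
grip_width: -0.0002
gripper_force: 0.0
clock: 14.62
tcp_pos: [0.577, 0.1822, 0.1076]
orientation: [-0.242, 2.957, 0.023]
contact_force: [-0.4, -0.1, 0.3]
grip_width: 0.0
gripper_force: 0.0
clock: 14.88
tcp_pos: [0.5777, 0.1825, 0.1047]
orientation: [-0.242, 2.957, 0.023]
contact_force: [0.4, 0.1, 1.9]
grip_width: 0.0002
gripper_force: 0.6
clock: 15.12
tcp_pos: [0.5777, 0.1825, 0.1037]
orientation: [-0.242, 2.957, 0.023]
contact_force: [1.1, 0.0, 2.7]
grip_width: 0.0
gripper_force: 1.0
t 15.125 tcp [0.5777 0.1825 0.1037] F [1.1 0.  2.7] w 0.0 j7 1.42
shift now [ 0.0006 -0.      0.0049] turn [ 0.04  0.04 -0.16] shift after turn [ 0.0006 -0.      0.0049]
```

```bash

python3 -m jog '[{"fingers":0,"x":0,"y":0,"z":0.001,"rx":0,"ry":0,"rz":0},{"fingers":0,"x":0,"y":0,"z":0,"rx":0,"ry":0,"rz":0}]'
python3 -m jog '[{"fingers":0,"x":0,"y":0,"z":0.001,"rx":0,"ry":0,"rz":0},{"fingers":0,"x":0,"y":0,"z":0,"rx":0,"ry":0,"rz":0}]'
```

```text
clock: 15.38
tcp_pos: [0.5778, 0.1825, 0.1033]
orientation: [-0.242, 2.957, 0.023]
contact_force: [-1.9, -0.3, 9.1]
grip_width: 0.0003
gripper_force: 4.3
clock: 15.62
tcp_pos: [0.5779, 0.1825, 0.1032]
orientation: [-0.241, 2.957, 0.024]
contact_force: [-5.3, -1.8, 17.5]
grip_width: -0.0001
gripper_force: 9.1
```

Hard stop again. I lift well clear and check both rockers.

```bash

python3 -m jog '[{"fingers":0,"x":0,"y":0,"z":0.0005,"rx":0,"ry":0,"rz":0},{"fingers":0,"x":0,"y":0,"z":-0.012,"rx":0,"ry":0,"rz":0},{"fingers":0,"x":0,"y":0,"z":-0.05,"rx":0,"ry":0,"rz":0},{"fingers":0,"x":0,"y":0,"z":-0.05,"rx":0,"ry":0,"rz":0},{"fingers":0,"x":0,"y":0,"z":-0.05,"rx":0,"ry":0,"rz":0},{"fingers":0,"x":0,"y":-0.05,"z":0,"rx":0,"ry":0,"rz":0},{"fingers":0,"x":0,"y":-0.05,"z":0,"rx":0,"ry":0,"rz":0},{"fingers":0,"x":0,"y":0,"z":0,"rx":0,"ry":0,"rz":0}]'
python3 - <<'E'
from h import *
a=(220,310,250,370)
P=[r.grab_frame("side") for _ in range(6)];p=P[0][0]
D=np.median([q[1] for q in P],0)
cv2.imwrite("pics/s5.png",cv2.resize(p[a[0]:a[1],a[2]:a[3],::-1],(800,600),interpolation=cv2.INTER_CUBIC))
for t in ("direction_right_half","power_far_half","mode_pivot","control_box","handpiece","start_top"): print(t,[(np.round(q["xyz"],4).tolist(),round(q["score"],2)) for q in r.landmark_of(t,"side")[:2]])
W=cloud("side",D);s=[.17192,.02816,-.00545]
b=np.radians(9.5);bx=np.array([np.cos(b),np.sin(b)]);by=np.array([-np.sin(b),np.cos(b)])
H=W[...,2]-W[...,:2]@s[:2]-s[2]
for n,c,ax in (("dir",(.485,.1725),by),("mode",(.4695,.270),by),("power",(.563,.180),bx)):
    e=W[...,:2]-c;al=e@ax;ac=e@np.array([-ax[1],ax[0]])
    for lo,hi in ((-.014,-.005),(.005,.014)):
        m=(al>lo)&(al<hi)&(abs(ac)<.005);print(n,"neg" if lo<0 else "pos",m.sum(),np.round(np.mean(H[m])*1000,1))
E
```

```text
clock: 16.62
tcp_pos: [0.566, 0.0739, 0.2604]
orientation: [-0.231, 2.96, 0.02]
contact_force: [-0.4, 0.9, 0.6]
grip_width: 0.0001
gripper_force: 0.0
direction_right_half [([0.4844, 0.1629, 0.0865], 0.47), ([0.7469, -0.0132, -0.0018], 0.22)]
power_far_half [([0.5759, 0.1816, 0.107], 0.54), ([0.297, -0.3689, -0.0014], 0.33)]
mode_pivot [([0.5222, 0.2301, 0.0027], 0.63), ([0.4691, 0.271, 0.0831], 0.41)]
control_box [([0.5235, 0.2291, 0.0008], 0.95)]
handpiece [([0.5577, 0.0003, 0.0299], 0.71)]
start_top [([0.4869, -0.2864, 0.1862], 0.44)]
dir neg 6 3.8
dir pos 8 7.4
mode neg 7 7.6
mode pos 9 3.4
power neg 8 7.4
power pos 6 4.3
```

View pics/s5.png

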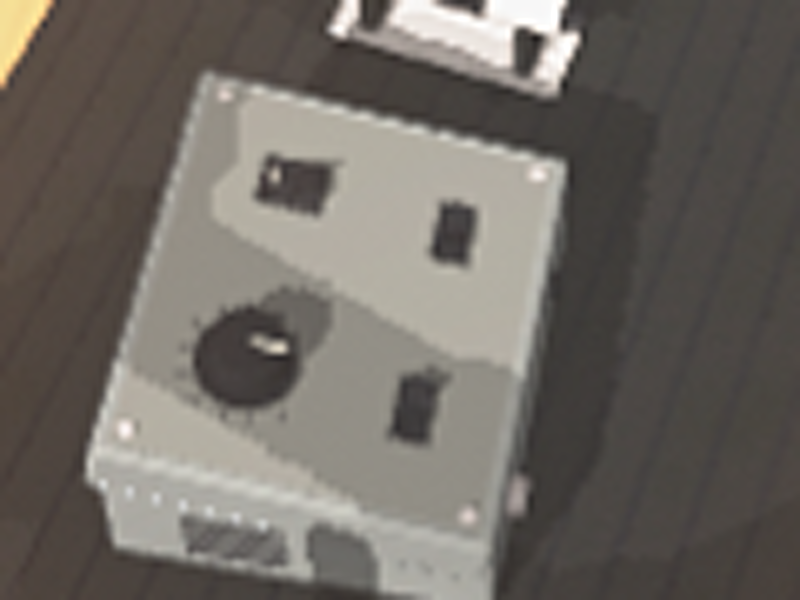

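The power rocker (crop ~293,183) now stands up at its near end. The direction rocker (455,230) is down on the right and up on the left, and the mode rocker (413,405) is unchanged. Depth heights agree: about 4 mm on each down half and 7.5 mm on each raised half. The box has not moved, so I hand in.

```bash
python3 -c "
from bench import r
print(r.hand_in())"
```

```text
the job is handed in; nothing more can be done
None
```

I pressed the collector start button fully in and released it, then set the direction rocker to forward, then switched the power rocker on. The last check showed the control box and mode rocker unchanged; the job is handed in, but no verdict came back.

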